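# Fetch the beige calibration piece from under a sliding cover

### The job

The blue case has three pockets under a loose aluminium cover plate: one holds the beige calibration piece, the other two hold grey ones. Slide the cover back along its rails, without lifting it, until the pockets lie open, then take out the beige piece and set it down (do not drop it) flat on the foam of the dark tray, right way up, with its length along the tray's long sides. Leave the grey pieces in their pockets, slide the cover forward again until it is fully home, and do not disturb the other things on the bench.

Things in the scene. Friction and masses are not known exactly. Their poses are not given: they have to be found in the camera images.
- case: Blue case, fixed to the bench, 163 x 252 x 27 mm. Origin: underside, below the centre of the middle pocket. x points to its rear (the way the cover opens), y along the row of pockets, z up. Spans x -43 to +120 mm, y -126 to +126 mm. Front wall: stop for the cover, inner face x = -37 mm, top z = 26 mm. Side rails with inner faces at y = -118 and +118 mm, tops z = 27 mm.
- case_pocket (a point): Middle of the middle pocket's floor (case z = 6 mm; axes as the case's). Three pockets 50 mm (x) by 30 mm (y), 3 mm deep, at y = -56, 0 and +56 mm from here. The black insert round them (3 mm above this point) is open from y = -100 to +100 mm and x = -37 to +36 mm.
- case_shelf (a point): Middle of the top of the parking shelf behind the pockets (case x = 75, z = 21 mm; axes as the case's), on which the cover stands when open. A rear stop rises 6 mm above it, 39 mm behind this point. The cover itself rides on side ledges at case z = 22 mm.
- cover_handle (a point): Centre, half-way up, of the black bar handle in the middle of the loose aluminium cover; axes as the case's. Bar 44 (x) x 14 (y) x 24 mm high; plate 72 (x) x 222 (y) x 4 mm, its top 12 mm below here. Fully home: case x = 0 (front wall met at -1 mm), z = 38 mm; rear stop met at x = +78 mm; pockets wholly open from x = +61 mm. About 0.2 kg, slides with 1 to 2 N, 7 mm play to each rail.
- cal_load_center (a point): Centre, half-way up, of the beige calibration piece's block: 30 (x) x 24 (y) x 13 mm high, about 45 g. A round barrel sticks out 13 mm from the -x end (43 mm long in all). z up when right way up. In its pocket the barrel points to the case's front, underside at case z = 6 mm, top at 19 mm. Which of the three pockets it lies in varies.
- cal_open_center (a point): Centre of the block of a grey calibration piece, of the same shape and size as the beige one; stays in its pocket.
- cal_short_center (a point): Centre of the block of the other grey calibration piece, of the same shape and size; stays in its pocket.
- cal_tray: Dark, foam-lined tray, fixed to the bench: 85 mm (x) by 140 mm (y) by 18 mm high, walls 2 mm. Origin: centre of its underside. y along its long sides, z up. The foam's top is at z = 8 mm; inside 80 x 136 mm.
- loupe_center (a point): Centre of the black loupe (41 mm across, 36 mm high), standing on the bench: a bystander.
- pcb_coupon: Green circuit board on four posts, 42 x 60 x 11 mm, origin in the centre of its underside: a bystander.
- side_cutters: Blue side cutters, 40 x 121 x 11 mm, origin in the centre of the underside: a bystander.
Things that resemble listed ones, but are neither listed nor needed, are in the scene too. Of the things shaped like the part that bears cover_handle, the aluminium one is meant.

How it is judged (in metres and radians):
On the way, in this order (a step that is already met when the one before it is completed fails the run):
1. the cover is slid back on its rails so that the pockets lie open (x of cover_handle in the frame of case between 0.058 and 0.085 m), for 0.2 s.
2. the beige piece lies flat in the tray, along its long sides, and is released (x of cal_load_center in the frame of cal_tray between -0.029 and 0.029 m and y of cal_load_center in the frame of cal_tray between -0.054 and 0.054 m and z of cal_load_center in the frame of cal_tray between 0.011 and 0.018 m and angle between cal_load_center's own z axis and vertical below 0.12 rad and angle between the x axis of cal_load_center and the y axis of cal_tray, either way round below 0.2 rad and contact force between the fingers and cal_load below 0.05 N and linear speed of cal_load below 0.02 m/s), for 0.2 s.
At the end, for the whole second after the job is handed in: Beige piece released, at rest on the tray's foam, right way up (tilt < 0.12 rad), block centre 11 mm or more inside the walls, length within 0.2 rad of the tray's long sides; cover flat on its ledges, within 7 mm of fully home; both grey pieces within 15 mm of their starts (all of step 2 and x of cover_handle in the frame of case between -0.004 and 0.007 m and y of cover_handle in the frame of case between -0.011 and 0.011 m and z of cover_handle in the frame of case between 0.034 and 0.041 m and angle between cover_handle's own z axis and vertical below 0.05 rad and linear speed of cover below 0.02 m/s and distance of each of cal_open_center, cal_short_center from where it was at the start of the episode below 0.015 m); the robot touches nothing.
It fails at once if the cover is lifted more than 15 mm off its ledges or tipped (z of cover_handle in the frame of case above 0.053 m or angle between cover_handle's own z axis and vertical above 0.2 rad).
It fails at once if the beige piece is dropped (contact force between cal_load and anything else below 0.01 N and linear speed of cal_load above 0.55 m/s).
It fails at once if a grey piece is taken out of its pocket (distance of any of cal_open_center, cal_short_center from where it was at the start of the episode above 0.03 m).
It fails at once if the loupe, the circuit board or the side cutters are moved more than 30 mm (distance of any of loupe_center, pcb_coupon, side_cutters from where it was at the start of the episode above 0.03 m).
It also fails if it takes over 61 s, if anything falls off the work surface, if the arm or the gripper's body presses on something with over 40 N, if the wrist force passes 120 N, or if a joint passes its speed limit or range.

### The arm

A 6-joint arm with a two-finger parallel gripper is mounted at the origin on a cart in front of the work surface, level with it; the furniture and walls round the work are solid. World frame = base frame: x ahead of the robot, y to its left, z up, the work surface at z = 0. Lengths are in mm, angles in rad, forces in N, time in s.
With the tool pointing down it reaches from about 350 to 775 mm from the base axis. Payload 7.3 kg.
Tool frame: the origin (TCP) lies at the very end of the fingers, on their centre line; the grasp point (between the pads) lies bot.grip_point_offset behind it (bot.grip_point_offset is the distance from the TCP to the grasp point, in mm); z points along the fingers, y is the line along which they close (so a half turn about z gives the same grasp; the last joint's range is limited). The gripper opens to 92 mm and grips with 3 to 60 N. Pads are 19 mm wide; open, the fingers measure 130 mm over their backs; the gripper's body (75 mm by 190 mm) begins 47 mm behind the grasp point.
Start: joints at [1.197, 0.342, 1.524, -0, 1.275, -0.146], TCP at [118.547, 511.46, 226.741] pointing down, gripper open.
Joint ranges: [-2.53, 2.53], [-0.77, 2.02], [0.04, 2.7], [-1, 4.14], [0.28, 2.66], [-3.11, 3.11]. Speed limits (rad/s): [2.57, 2.57, 3.14, 3.14, 3.14, 3.14].

### API

Orientations are given as [roll, pitch, yaw] about the fixed x, y, z axes, in that order (R = Rz(yaw) Ry(pitch) Rx(roll)).
In Python, from plant import bot gives the robot as it stands. The module is installed in compiled form; this text tells all that it offers.
- The arm moves only by the tool carry_out, never from a script. Its argument "plan" is a list of rows, each an object of numbers: "tx", "ty", "tz": the shift along the world's x, y, z in mm; "rx", "ry", "rz": the turn, a rotation vector about the world's x, y, z in rad. A call has 1 to 12 rows; each row shifts and turns the commanded pose from where the row before left it; what a row does not reach is not made up. A row lasts 1/10 s, in which the tool goes at most 50 mm and 8.59 degrees, less where a joint would pass 70% of its speed; a pose out of reach is approached as far as the arm can. A call with a gripper value outside its range is refused whole. "gripper" is the closure, from 0 (fully open) to 1 (shut), set as the call begins (left out, the last holds). The fingers move at their own pace and stop on an object; the grip force is fixed at half the most. Time passes only in rows, so rows that do not move let the fingers close. It gives the time, the measured TCP pose, the force, the opening and the grip force at its end, in the units of the state.
- bot.get_obs(): the state, without advancing time (a new reading comes with each control period).
- bot.capture(name): name is "scene" or "top" or "wrist"; returns the picture (420x560x3 uint8, red, green, blue); there is no depth.
- bot.camera_model(name): a dict with "camera_matrix" (3x3 intrinsics, pixels), "dist" ([k1, k2, p1, p2, k3] as OpenCV has them; the pictures are not rectified), "R" (3x3) and "t" (3): a world point X has camera coordinates R X + t. Camera axes: x right, y down, z forward; pixel columns grow to the right and rows downward; lengths in mm; the calibration is good to about 2 mm. A picture is of the moment at which its call begins: read the wrist's pose just before it. camera_model takes no time and is no camera call; for the wrist camera it gives the pose at the moment of the call.
- bot.close_job(): hands the job in; it is judged then, once.
The state is a dict: "time": time; "joint_positions": joint angles; "dq": joint speeds; "tau": joint torques, N m; "tool_pos": TCP position; "tcp_rot": TCP orientation; "contact_force": force on the tool from outside, world axes, zero at the start; "moment": the same for the moment, N m; "grip_width": finger opening in mm; "finger_force": force on a finger pad.
Only numpy, scipy, OpenCV 4.12 (cv2) and the standard library are available. Lean on these libraries where they do the work, as an engineer would, in place of code of your own. Each camera call takes 0.05 s, during which the arm holds its last target. There are 200 camera calls.

## Working session

There is one attempt and no reset: what is moved stays moved. The work goes in short steps, Python scripts to look and compute and a tool call to move; the robot and the scene stay as the last step left them, time stands still between calls to the robot, and variables do not carry over. Pictures are saved under pics/ and viewed, at most 10 in all, crops included, and the job is handed in when it is done.

Besides the shell and the picture viewer there is one more tool, called after "Request:" by a JSON object that holds its "op" and its "data". carry_out: Moves the arm, as the interface text tells. Its arguments: {"type":"object","properties":{"plan":{"type":"array"},"gripper":{"type":"number"}},"required":["plan"]}

```bash
mkdir -p pics
python3 - <<'E'
from plant import bot
import cv2
o=bot.get_obs();print(o['time'],o['tool_pos'],o['tcp_rot'],o['grip_width'],bot.grip_point_offset)
for n in('scene','top'):
    im=bot.capture(n);cv2.imwrite(f'pics/{n}0.png',im[:,:,::-1])
    m=bot.camera_model(n);print(n,m)
E
```

```text
0.0 [118.37900665 511.04190684 226.03796127] [-3.14002216e+00 -2.53505175e-04  2.91373999e+00] 91.7330214467642 18.8
scene {'camera_matrix': array([[505.58143718,   0.        , 285.59422955],
       [  0.        , 505.58143718, 205.21969139],
       [  0.        ,   0.        ,   1.        ]]), 'dist': array([-0.14794626,  0.        ,  0.        ,  0.        ,  0.        ]), 'R': array([[-0.54405564, -0.83904115, -0.00366192],
       [-0.41623161,  0.27367952, -0.86709329],
       [ 0.72852914, -0.47022278, -0.49813234]]), 't': array([ 282.97214455,  262.39682074, 1009.06210399])}
top {'camera_matrix': array([[408.77246767,   0.        , 283.03281137],
       [  0.        , 408.77246767, 209.09942405],
       [  0.        ,   0.        ,   1.        ]]), 'dist': array([0.02875658, 0.        , 0.        , 0.        , 0.        ]), 'R': array([[-0.01231679, -0.9997379 , -0.01929841],
       [-0.99164422,  0.01469107, -0.12816361],
       [ 0.12841354,  0.01755859, -0.99156526]]), 't': array([  14.84097383,  530.91206214, 1053.58896689])}
```

View pics/top0.png

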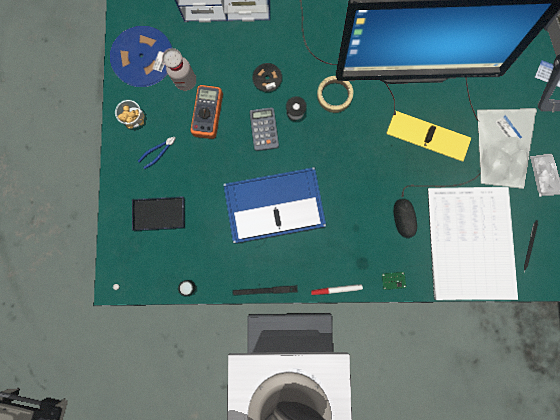

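View pics/scene0.png

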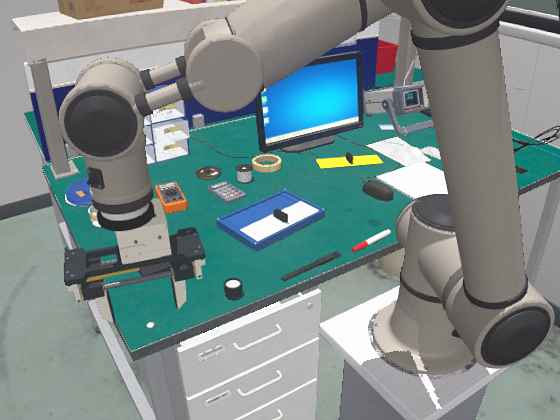

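The top view shows the case near (275,205), its white/aluminium cover with the handle at (277,217), and the dark tray at (158,214). The yellow decoy is at (430,135). The bystanders are the cutters (157,152), the PCB (393,281) and the loupe (187,288). Next I measure these from masks.

```bash
cat > h.py <<'E'
import cv2,numpy as np
from plant import bot
def ray(m,px,z):
    px=np.array(px,float).reshape(-1,1,2)
    u=cv2.undistortPoints(px,m['camera_matrix'],m['dist'])[:,0]
    d=np.c_[u,np.ones(len(u))]@m['R']; c=-m['R'].T@m['t']
    return c+d*((z-c[2])/d[:,2])[:,None]
def blobs(mask,amin):
    cs,_=cv2.findContours(mask.astype(np.uint8),cv2.RETR_EXTERNAL,cv2.CHAIN_APPROX_NONE)
    return sorted([c for c in cs if cv2.contourArea(c)>amin],key=cv2.contourArea,reverse=True)
def rect(m,c,z):
    p=ray(m,c.reshape(-1,2),z)[:,:2].astype(np.float32)
    return cv2.minAreaRect(p)
E
python3 - <<'E'
from h import *
im=cv2.imread('pics/top0.png');m=bot.camera_model('top')
hsv=cv2.cvtColor(im,cv2.COLOR_BGR2HSV);H,S,V=cv2.split(hsv)
def roi(mask,x0,x1,y0,y1):
    r=np.zeros_like(mask);r[y0:y1,x0:x1]=mask[y0:y1,x0:x1];return r
c=blobs(roi((H>105)&(H<130)&(S>120),215,335,160,250),300)[0];print('case',rect(m,c,27),cv2.minAreaRect(c))
hd=blobs(roi(V<70,262,292,200,235),20)
for c in hd:print('handle',rect(m,c,38),rect(m,c,50),c.reshape(-1,2).min(0),c.reshape(-1,2).max(0))
c=blobs(roi(V<75,122,195,190,238),300)[0];print('tray',rect(m,c,18),c.reshape(-1,2).min(0),c.reshape(-1,2).max(0))
w=blobs(roi((S<60)&(V>170),215,335,160,250),300)[0];print('plate',rect(m,w,26))
E
```

```text
case ((544.6647338867188, 31.5286865234375), (162.9156036376953, 250.58985900878906), 9.674697875976562) ((273.93768310546875, 204.8634033203125), (60.08945846557617, 93.81238555908203), 79.50852966308594)
handle ((508.9342041015625, 23.91175079345703), (41.20344161987305, 11.37692928314209), 9.60991382598877) ((507.6217956542969, 23.516891479492188), (40.7435302734375, 11.24992561340332), 9.609912872314453) [274 210] [280 225]
tray ((525.7568359375, 346.1280822753906), (88.9102783203125, 141.83877563476562), 2.3709065914154053) [132 197] [184 231]
plate ((509.7762756347656, 24.82300567626953), (73.11085510253906, 222.20249938964844), 9.855262756347656)
```

Request:
{"op": "carry_out", "data": {"plan": [{"tx": 32,"ty": -38,"rz": 0.033},{"tx": 32,"ty": -38,"rz": 0.033},{"tx": 32,"ty": -38,"rz": 0.033},{"tx": 32,"ty": -38,"rz": 0.033},{"tx": 32,"ty": -38,"rz": 0.033},{"tx": 32,"ty": -38,"rz": 0.033},{"tx": 32,"ty": -38,"rz": 0.033},{"tx": 32,"ty": -38,"rz": 0.033},{"tx": 32,"ty": -38,"rz": 0.033},{"tx": 32,"ty": -38,"rz": 0.033},{"tx": 32,"ty": -38,"rz": 0.033},{"tx": 32,"ty": -38,"rz": 0.033}], "gripper": 0}}

```text
invalid input at $.plan[0]: expected keys tx, ty, tz, rx, ry, rz
```

Request:
{"op": "carry_out", "data": {"plan": [{"tx": 4,"ty": -30},{},{},{}]}}

```text
invalid input at $.plan[0]: expected keys tx, ty, tz, rx, ry, rz
```

Run:
```python
from h import *
o=bot.get_obs();print(o['time'],o['tool_pos'],o['tcp_rot'],o['joint_positions'])
m=bot.camera_model('wrist');im=bot.capture('wrist');cv2.imwrite('pics/w1.png',im[:,:,::-1]);print(-m['R'].T@m['t'],m['R'][2])
```

```text
0.1 [118.38569056 511.10431638 226.11165341] [-3.14019185e+00 -2.41117160e-04  2.91377036e+00] [ 1.19701716e+00  3.42673623e-01  1.52489898e+00  3.63981561e-05
  1.27544102e+00 -1.45967658e-01]
[ 37.64044402 528.53446182 382.9536837 ] [ 0.29530731 -0.07069796 -0.95278297]
```

View pics/w1.png

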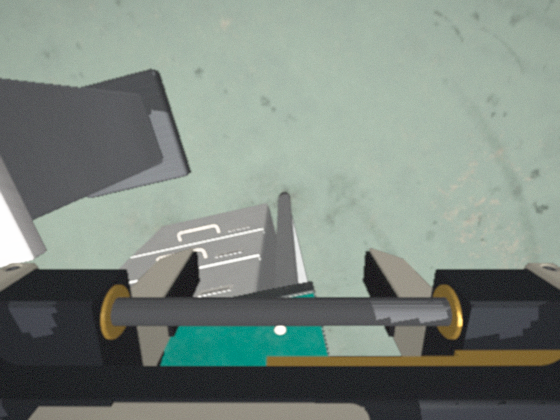

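All six keys are needed in every row. The picture was taken at the start pose: it shows the floor and the bench edge, with the fingers at (165,310) and (400,310).

Request:
{"op": "carry_out", "data": {"plan": [{"tx": 32,"ty": -38,"tz": 0,"rx": 0,"ry": 0,"rz": 0.033},{"tx": 32,"ty": -38,"tz": 0,"rx": 0,"ry": 0,"rz": 0.033},{"tx": 32,"ty": -38,"tz": 0,"rx": 0,"ry": 0,"rz": 0.033},{"tx": 32,"ty": -38,"tz": 0,"rx": 0,"ry": 0,"rz": 0.033},{"tx": 32,"ty": -38,"tz": 0,"rx": 0,"ry": 0,"rz": 0.033},{"tx": 32,"ty": -38,"tz": 0,"rx": 0,"ry": 0,"rz": 0.033},{"tx": 32,"ty": -38,"tz": 0,"rx": 0,"ry": 0,"rz": 0.033},{"tx": 32,"ty": -38,"tz": 0,"rx": 0,"ry": 0,"rz": 0.033},{"tx": 32,"ty": -38,"tz": 0,"rx": 0,"ry": 0,"rz": 0.033},{"tx": 32,"ty": -38,"tz": 0,"rx": 0,"ry": 0,"rz": 0.033},{"tx": 32,"ty": -38,"tz": 0,"rx": 0,"ry": 0,"rz": 0.033},{"tx": 32,"ty": -38,"tz": 0,"rx": 0,"ry": 0,"rz": 0.033}], "gripper": 0}}

```text
time: 1.35
tool_pos: [503.5, 53.6, 226.6]
tcp_rot: [3.141, -0.0, -2.972]
contact_force: [1.2, 1.2, -0.8]
grip_width: 92.1
finger_force: 0.0
```

Request:
{"op": "carry_out", "data": {"plan": [{"tx": 4,"ty": -30,"tz": 0,"rx": 0,"ry": 0,"rz": 0},{"tx": 0,"ty": 0,"tz": 0,"rx": 0,"ry": 0,"rz": 0},{"tx": 0,"ty": 0,"tz": 0,"rx": 0,"ry": 0,"rz": 0},{"tx": 0,"ty": 0,"tz": 0,"rx": 0,"ry": 0,"rz": 0}]}}

```text
time: 1.75
tool_pos: [506.1, 26.4, 226.7]
tcp_rot: [3.141, -0.0, -2.973]
contact_force: [-0.8, 0.2, -0.5]
grip_width: 91.8
finger_force: 0.0
```

Run:
```python
from h import *
o=bot.get_obs();print(o['time'],o['tool_pos'],o['tcp_rot'],o['joint_positions'])
m=bot.camera_model('wrist');im=bot.capture('wrist');cv2.imwrite('pics/w2.png',im[:,:,::-1]);print(-m['R'].T@m['t'],m['R'][2])
import pickle;pickle.dump(m,open('w2.pkl','wb'))
```

```text
1.75 [506.05555842  26.41854388 226.67125794] [ 3.14099532e+00 -3.86224902e-04 -2.97262695e+00] [-9.94865215e-02  3.08950478e-01  1.57270145e+00  4.97248013e-04
  1.26047159e+00 -1.83940040e+00]
[424.32826128  10.96008892 383.52821313] [ 0.2989607   0.05080313 -0.95291214]
```

View pics/w2.png

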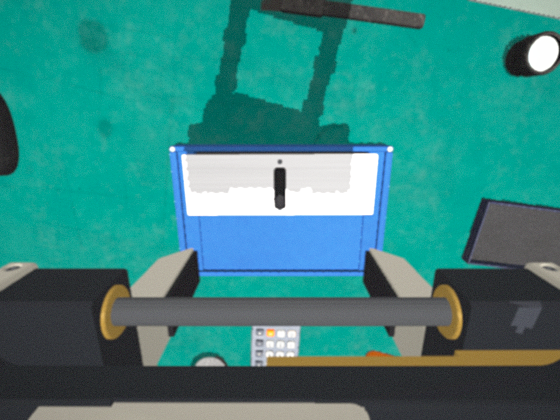

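The wrist view shows the case front wall at row 147, the handle at (280,187), the cover at rows 152–215 and the blue shelf at rows 215–270. The tray is at the right and the loupe top right.

Run:
```python
from h import *
import pickle
im=cv2.imread('pics/w2.png');m=pickle.load(open('w2.pkl','rb'))
H,S,V=cv2.split(cv2.cvtColor(im,cv2.COLOR_BGR2HSV))
def roi(mask,x0,x1,y0,y1):
    r=np.zeros_like(mask);r[y0:y1,x0:x1]=mask[y0:y1,x0:x1];return r
for c in blobs(roi(V<80,268,292,164,212),20):
    p=c.reshape(-1,2);print('handle',p.min(0),p.max(0),rect(m,c,50),rect(m,c,38))
c=blobs(roi((S<60)&(V>130),180,382,150,220),300)[0];print('plate',rect(m,c,26))
# front wall corners at z=26, blue rails
c=blobs(roi((H>105)&(H<130)&(S>120),160,400,140,280),300)[0];print('case',rect(m,c,27))
# front top edge of handle pts
print(ray(m,[[280,170],[280,195],[273,187],[287,187]],50))
```

```text
handle [275 168] [284 207] ((503.7715759277344, 22.969676971435547), (43.3972282409668, 9.81798267364502), 9.316585540771484) ((506.6298828125, 23.401762008666992), (44.958560943603516, 10.171221733093262), 9.316581726074219)
plate ((506.24322509765625, 23.33788299560547), (73.27812194824219, 222.7365264892578), 10.059857368469238)
case ((540.7918701171875, 30.481468200683594), (162.36248779296875, 247.90684509277344), 9.639233589172363)
[[484.41975962  20.21949597  50.        ]
 [511.56110437  24.80580491  50.        ]
 [504.00080586  15.8370143   50.        ]
 [501.46109677  30.79038813  50.        ]]
```

Request:
{"op": "carry_out", "data": {"plan": [{"tx": 1,"ty": -2.5,"tz": -40,"rx": 0,"ry": 0,"rz": 0},{"tx": 0,"ty": 0,"tz": -40,"rx": 0,"ry": 0,"rz": 0},{"tx": 0,"ty": 0,"tz": -40,"rx": 0,"ry": 0,"rz": 0},{"tx": 0,"ty": 0,"tz": -40,"rx": 0,"ry": 0,"rz": 0},{"tx": 0,"ty": 0,"tz": -20,"rx": 0,"ry": 0,"rz": 0},{"tx": 0,"ty": 0,"tz": -14,"rx": 0,"ry": 0,"rz": 0},{"tx": 0,"ty": 0,"tz": 0,"rx": 0,"ry": 0,"rz": 0},{"tx": 0,"ty": 0,"tz": 0,"rx": 0,"ry": 0,"rz": 0}]}}

```text
time: 2.6
tool_pos: [507.7, 23.8, 33.2]
tcp_rot: [3.142, 0.0, -2.972]
contact_force: [0.5, 0.3, 1.4]
grip_width: 91.7
finger_force: 0.0
```

Request:
{"op": "carry_out", "data": {"plan": [{"tx": 0,"ty": 0,"tz": 0,"rx": 0,"ry": 0,"rz": 0},{"tx": 0,"ty": 0,"tz": 0,"rx": 0,"ry": 0,"rz": 0},{"tx": 0,"ty": 0,"tz": 0,"rx": 0,"ry": 0,"rz": 0},{"tx": 0,"ty": 0,"tz": 0,"rx": 0,"ry": 0,"rz": 0},{"tx": 0,"ty": 0,"tz": 0,"rx": 0,"ry": 0,"rz": 0},{"tx": 0,"ty": 0,"tz": 0,"rx": 0,"ry": 0,"rz": 0},{"tx": 0,"ty": 0,"tz": 0,"rx": 0,"ry": 0,"rz": 0},{"tx": 0,"ty": 0,"tz": 0,"rx": 0,"ry": 0,"rz": 0},{"tx": 0,"ty": 0,"tz": 0,"rx": 0,"ry": 0,"rz": 0},{"tx": 0,"ty": 0,"tz": 0,"rx": 0,"ry": 0,"rz": 0}], "gripper": 0.9}}

```text
time: 3.6
tool_pos: [507.5, 23.0, 32.7]
tcp_rot: [3.141, -0.0, -2.973]
contact_force: [-0.3, -0.1, 0.5]
grip_width: 16.2
finger_force: 0.5
```

Request:
{"op": "carry_out", "data": {"plan": [{"tx": 0,"ty": 0,"tz": 0,"rx": 0,"ry": 0,"rz": 0},{"tx": 0,"ty": 0,"tz": 0,"rx": 0,"ry": 0,"rz": 0},{"tx": 0,"ty": 0,"tz": 0,"rx": 0,"ry": 0,"rz": 0},{"tx": 0,"ty": 0,"tz": 0,"rx": 0,"ry": 0,"rz": 0}]}}

```text
time: 4.0
tool_pos: [507.5, 23.0, 32.7]
tcp_rot: [3.141, -0.0, -2.973]
contact_force: [0.3, 1.4, -0.6]
grip_width: 13.9
finger_force: 30.0
```

Request:
{"op": "carry_out", "data": {"plan": [{"tx": 3,"ty": 0.5,"tz": 0,"rx": 0,"ry": 0,"rz": 0},{"tx": 8,"ty": 1.4,"tz": 0,"rx": 0,"ry": 0,"rz": 0},{"tx": 8,"ty": 1.4,"tz": 0,"rx": 0,"ry": 0,"rz": 0},{"tx": 8,"ty": 1.4,"tz": 0,"rx": 0,"ry": 0,"rz": 0},{"tx": 8,"ty": 1.3,"tz": 0,"rx": 0,"ry": 0,"rz": 0},{"tx": 8,"ty": 1.4,"tz": 0,"rx": 0,"ry": 0,"rz": 0},{"tx": 8,"ty": 1.3,"tz": 0,"rx": 0,"ry": 0,"rz": 0},{"tx": 8,"ty": 1.4,"tz": 0,"rx": 0,"ry": 0,"rz": 0},{"tx": 8,"ty": 1.4,"tz": 0,"rx": 0,"ry": 0,"rz": 0},{"tx": 3,"ty": 0.5,"tz": 0,"rx": 0,"ry": 0,"rz": 0},{"tx": 0,"ty": 0,"tz": 0,"rx": 0,"ry": 0,"rz": 0},{"tx": 0,"ty": 0,"tz": 0,"rx": 0,"ry": 0,"rz": 0}]}}

```text
time: 5.2
tool_pos: [578.0, 35.0, 32.7]
tcp_rot: [-3.142, 0.001, -2.973]
contact_force: [0.3, -0.6, -0.6]
grip_width: 14.2
finger_force: 30.0
```

Request:
{"op": "carry_out", "data": {"plan": [{"tx": 0,"ty": 0,"tz": 0,"rx": 0,"ry": 0,"rz": 0},{"tx": 0,"ty": 0,"tz": 0,"rx": 0,"ry": 0,"rz": 0},{"tx": 0,"ty": 0,"tz": 0,"rx": 0,"ry": 0,"rz": 0},{"tx": 0,"ty": 0,"tz": 0,"rx": 0,"ry": 0,"rz": 0},{"tx": 0,"ty": 0,"tz": 0,"rx": 0,"ry": 0,"rz": 0},{"tx": 0,"ty": 0,"tz": 40,"rx": 0,"ry": 0,"rz": 0},{"tx": -20,"ty": -3.4,"tz": 40,"rx": 0,"ry": 0,"rz": 0},{"tx": -40,"ty": -6.8,"tz": 30,"rx": 0,"ry": 0,"rz": 0},{"tx": 0,"ty": 0,"tz": 0,"rx": 0,"ry": 0,"rz": 0},{"tx": 0,"ty": 0,"tz": 0,"rx": 0,"ry": 0,"rz": 0},{"tx": 0,"ty": 0,"tz": 0,"rx": 0,"ry": 0,"rz": 0}], "gripper": 0.55}}

```text
time: 6.3
tool_pos: [518.3, 24.8, 141.8]
tcp_rot: [3.141, -0.0, -2.973]
contact_force: [0.2, 0.1, 1.1]
grip_width: 41.1
finger_force: 0.0
```

Run:
```python
from h import *
o=bot.get_obs();print(o['time'],o['tool_pos'],o['tcp_rot'],o['grip_width'])
m=bot.camera_model('wrist');im=bot.capture('wrist');cv2.imwrite('pics/w3.png',im[:,:,::-1])
import pickle;pickle.dump(m,open('w3.pkl','wb'))
```

```text
6.3 [518.29237213  24.84048041 141.82806378] [ 3.14135801e+00 -3.10460053e-04 -2.97347749e+00] 41.10517818789181
```

View pics/w3.png

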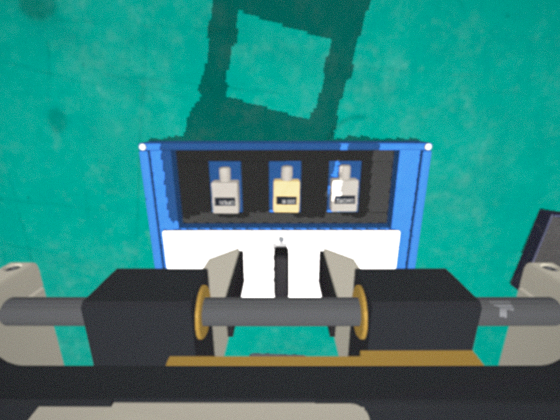

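The cover is back, and the beige piece lies in the middle pocket: block at about (287,196), barrel at (287,173). The grey pieces are on either side of it.

Run:
```python
from h import *
import pickle
im=cv2.imread('pics/w3.png');m=pickle.load(open('w3.pkl','rb'))
H,S,V=cv2.split(cv2.cvtColor(im,cv2.COLOR_BGR2HSV))
mask=np.zeros_like(V);mask[160:220,262:312]=((H<35)&(S>40)&(V>120))[160:220,262:312]
for c in blobs(mask,15): print(c.reshape(-1,2).min(0),c.reshape(-1,2).max(0),rect(m,c,19))
# block corners at top z=19 (row by row width)
for r in range(164,218,3):
    x=np.flatnonzero(mask[r]);print(r,(x.min(),x.max()) if len(x) else None)
print(ray(m,[[287,180],[287,212]],19))
```

```text
[273 179] [299 212] ((509.4765625, 26.526899337768555), (31.258705139160156, 24.023693084716797), 9.597636222839355)
164 None
167 None
170 None
173 None
176 None
179 (np.int64(275), np.int64(297))
182 (np.int64(274), np.int64(299))
185 (np.int64(274), np.int64(299))
188 (np.int64(274), np.int64(299))
191 (np.int64(274), np.int64(299))
194 (np.int64(274), np.int64(299))
197 (np.int64(273), np.int64(299))
200 (np.int64(273), np.int64(299))
203 (np.int64(273), np.int64(298))
206 (np.int64(273), np.int64(298))
209 (np.int64(273), np.int64(298))
212 (np.int64(275), np.int64(298))
215 None
[[494.8328711   24.89094274  19.        ]
 [524.71962455  30.12270743  19.        ]]
```

Request:
{"op": "carry_out", "data": {"plan": [{"tx": -8.3,"ty": 1.8,"tz": -20,"rx": 0,"ry": 0,"rz": 0},{"tx": 0,"ty": 0,"tz": -40,"rx": 0,"ry": 0,"rz": 0},{"tx": 0,"ty": 0,"tz": -30,"rx": 0,"ry": 0,"rz": 0},{"tx": 0,"ty": 0,"tz": -20,"rx": 0,"ry": 0,"rz": 0},{"tx": 0,"ty": 0,"tz": -10,"rx": 0,"ry": 0,"rz": 0},{"tx": 0,"ty": 0,"tz": -6,"rx": 0,"ry": 0,"rz": 0},{"tx": 0,"ty": 0,"tz": -4,"rx": 0,"ry": 0,"rz": 0},{"tx": 0,"ty": 0,"tz": 0,"rx": 0,"ry": 0,"rz": 0},{"tx": 0,"ty": 0,"tz": 0,"rx": 0,"ry": 0,"rz": 0},{"tx": 0,"ty": 0,"tz": 0,"rx": 0,"ry": 0,"rz": 0}]}}

```text
time: 7.35
tool_pos: [510.2, 26.6, 13.2]
tcp_rot: [-3.141, 0.002, -2.973]
contact_force: [0.1, -0.1, 0.4]
grip_width: 41.3
finger_force: 0.0
```

Request:
{"op": "carry_out", "data": {"plan": [{"tx": 0,"ty": 0,"tz": 0,"rx": 0,"ry": 0,"rz": 0},{"tx": 0,"ty": 0,"tz": 0,"rx": 0,"ry": 0,"rz": 0},{"tx": 0,"ty": 0,"tz": 0,"rx": 0,"ry": 0,"rz": 0},{"tx": 0,"ty": 0,"tz": 0,"rx": 0,"ry": 0,"rz": 0},{"tx": 0,"ty": 0,"tz": 0,"rx": 0,"ry": 0,"rz": 0},{"tx": 0,"ty": 0,"tz": 0,"rx": 0,"ry": 0,"rz": 0},{"tx": 0,"ty": 0,"tz": 0,"rx": 0,"ry": 0,"rz": 0},{"tx": 0,"ty": 0,"tz": 0,"rx": 0,"ry": 0,"rz": 0}], "gripper": 0.8}}

```text
time: 8.15
tool_pos: [509.7, 26.7, 12.7]
tcp_rot: [3.142, 0.0, -2.973]
contact_force: [-0.8, -0.2, 4.9]
grip_width: 22.9
finger_force: 30.0
```

Request:
{"op": "carry_out", "data": {"plan": [{"tx": 0,"ty": 0,"tz": 5,"rx": 0,"ry": 0,"rz": 0},{"tx": 0,"ty": 0,"tz": 15,"rx": 0,"ry": 0,"rz": 0},{"tx": 0,"ty": 0,"tz": 25,"rx": 0,"ry": 0,"rz": 0},{"tx": 0,"ty": 0,"tz": 25,"rx": 0,"ry": 0,"rz": 0},{"tx": 0,"ty": 0,"tz": 10,"rx": 0,"ry": 0,"rz": 0}]}}

```text
time: 8.65
tool_pos: [510.6, 26.5, 94.5]
tcp_rot: [-3.141, 0.003, -2.973]
contact_force: [0.6, 0.6, 0.3]
grip_width: 23.2
finger_force: 30.0
```

Request:
{"op": "carry_out", "data": {"plan": [{"tx": 1.4,"ty": 26.6,"tz": 0,"rx": 0,"ry": 0,"rz": -0.1415},{"tx": 1.4,"ty": 26.6,"tz": 0,"rx": 0,"ry": 0,"rz": -0.1415},{"tx": 1.4,"ty": 26.6,"tz": 0,"rx": 0,"ry": 0,"rz": -0.1415},{"tx": 1.4,"ty": 26.6,"tz": 0,"rx": 0,"ry": 0,"rz": -0.1415},{"tx": 1.4,"ty": 26.6,"tz": 0,"rx": 0,"ry": 0,"rz": -0.1415},{"tx": 1.4,"ty": 26.6,"tz": 0,"rx": 0,"ry": 0,"rz": -0.1415},{"tx": 1.4,"ty": 26.6,"tz": 0,"rx": 0,"ry": 0,"rz": -0.1415},{"tx": 1.4,"ty": 26.6,"tz": 0,"rx": 0,"ry": 0,"rz": -0.1415},{"tx": 1.4,"ty": 26.6,"tz": 0,"rx": 0,"ry": 0,"rz": -0.1415},{"tx": 1.4,"ty": 26.6,"tz": 0,"rx": 0,"ry": 0,"rz": -0.1415},{"tx": 1.4,"ty": 26.6,"tz": 0,"rx": 0,"ry": 0,"rz": -0.1415},{"tx": 1.4,"ty": 26.6,"tz": 0,"rx": 0,"ry": 0,"rz": -0.1415}]}}

```text
time: 9.85
tool_pos: [526.0, 346.7, 91.5]
tcp_rot: [-3.14, 0.001, 1.606]
contact_force: [-0.1, 0.1, -1.4]
grip_width: 23.3
finger_force: 30.0
```

Request:
{"op": "carry_out", "data": {"plan": [{"tx": 0,"ty": 0,"tz": 0,"rx": 0,"ry": 0,"rz": 0},{"tx": 0,"ty": 0,"tz": 0,"rx": 0,"ry": 0,"rz": 0},{"tx": 0,"ty": 0,"tz": 0,"rx": 0,"ry": 0,"rz": 0}]}}

```text
time: 10.15
tool_pos: [526.1, 344.8, 91.8]
tcp_rot: [-3.14, 0.001, 1.613]
contact_force: [-0.5, -0.5, -0.7]
grip_width: 23.4
finger_force: 30.0
```

Run:
```python
from h import *
o=bot.get_obs();print(o['time'],o['tool_pos'],o['tcp_rot'],o['grip_width'],o['finger_force'])
m=bot.camera_model('wrist');im=bot.capture('wrist');cv2.imwrite('pics/w4.png',im[:,:,::-1])
V=im.max(2)
mask=(V<75).astype(np.uint8);mask[245:]=0
for c in blobs(mask,800):print(c.reshape(-1,2).min(0),c.reshape(-1,2).max(0),rect(m,c,18))
```

```text
10.15 [526.12802584 344.84586039  91.82850967] [-3.14045418e+00  9.20994739e-04  1.61295341e+00] 23.403679210109043 29.999893605709076
```

View pics/w4.png

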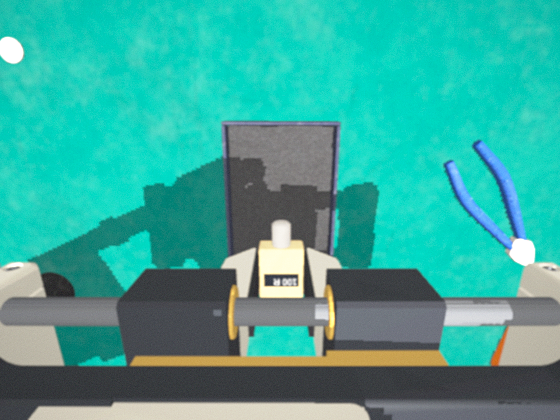

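The wrist view shows the piece held at (281,265), upright and in line with the tray, whose side walls are at columns 224 and 339. I lower it now.

Request:
{"op": "carry_out", "data": {"plan": [{"tx": 0,"ty": 0,"tz": -25,"rx": 0,"ry": 0,"rz": 0},{"tx": 0,"ty": 0,"tz": -25,"rx": 0,"ry": 0,"rz": 0},{"tx": 0,"ty": 0,"tz": -15,"rx": 0,"ry": 0,"rz": 0},{"tx": 0,"ty": 0,"tz": -5,"rx": 0,"ry": 0,"rz": 0},{"tx": 0,"ty": 0,"tz": -3,"rx": 0,"ry": 0,"rz": 0},{"tx": 0,"ty": 0,"tz": -2,"rx": 0,"ry": 0,"rz": 0},{"tx": 0,"ty": 0,"tz": 0,"rx": 0,"ry": 0,"rz": 0},{"tx": 0,"ty": 0,"tz": 0,"rx": 0,"ry": 0,"rz": 0},{"tx": 0,"ty": 0,"tz": 0,"rx": 0,"ry": 0,"rz": 0}]}}

```text
time: 11.1
tool_pos: [526.7, 346.0, 18.1]
tcp_rot: [3.14, -0.0, 1.612]
contact_force: [0.1, -0.7, -1.4]
grip_width: 23.2
finger_force: 30.0
```

Request:
{"op": "carry_out", "data": {"plan": [{"tx": 0,"ty": 0,"tz": -1,"rx": 0,"ry": 0,"rz": 0},{"tx": 0,"ty": 0,"tz": 0,"rx": 0,"ry": 0,"rz": 0},{"tx": 0,"ty": 0,"tz": 0,"rx": 0,"ry": 0,"rz": 0}]}}

```text
time: 11.4
tool_pos: [526.4, 345.8, 16.5]
tcp_rot: [3.142, 0.0, 1.612]
contact_force: [-0.7, 0.1, -1.0]
grip_width: 23.8
finger_force: 30.0
```

Request:
{"op": "carry_out", "data": {"plan": [{"tx": 0,"ty": 0,"tz": -1,"rx": 0,"ry": 0,"rz": 0},{"tx": 0,"ty": 0,"tz": -0.5,"rx": 0,"ry": 0,"rz": 0},{"tx": 0,"ty": 0,"tz": 0,"rx": 0,"ry": 0,"rz": 0},{"tx": 0,"ty": 0,"tz": 0,"rx": 0,"ry": 0,"rz": 0}]}}

```text
time: 11.8
tool_pos: [526.4, 345.8, 14.9]
tcp_rot: [3.142, 0.0, 1.612]
contact_force: [0.4, -0.3, 0.1]
grip_width: 23.5
finger_force: 30.0
```

Request:
{"op": "carry_out", "data": {"plan": [{"tx": 0,"ty": 0,"tz": -0.7,"rx": 0,"ry": 0,"rz": 0},{"tx": 0,"ty": 0,"tz": 0,"rx": 0,"ry": 0,"rz": 0},{"tx": 0,"ty": 0,"tz": 0,"rx": 0,"ry": 0,"rz": 0}]}}

```text
time: 12.1
tool_pos: [526.5, 345.9, 14.4]
tcp_rot: [3.141, -0.0, 1.612]
contact_force: [-0.3, -0.2, 1.2]
grip_width: 23.5
finger_force: 30.0
```

Request:
{"op": "carry_out", "data": {"plan": [{"tx": 0,"ty": 0,"tz": -0.7,"rx": 0,"ry": 0,"rz": 0},{"tx": 0,"ty": 0,"tz": 0,"rx": 0,"ry": 0,"rz": 0},{"tx": 0,"ty": 0,"tz": 0,"rx": 0,"ry": 0,"rz": 0}]}}

```text
time: 12.4
tool_pos: [526.5, 345.9, 14.4]
tcp_rot: [3.141, -0.0, 1.612]
contact_force: [-2.1, -1.7, 6.8]
grip_width: 23.4
finger_force: 30.0
```

In contact with the foam. Release, wait, then lift.

Request:
{"op": "carry_out", "data": {"plan": [{"tx": 0,"ty": 0,"tz": 0,"rx": 0,"ry": 0,"rz": 0},{"tx": 0,"ty": 0,"tz": 0,"rx": 0,"ry": 0,"rz": 0},{"tx": 0,"ty": 0,"tz": 0,"rx": 0,"ry": 0,"rz": 0},{"tx": 0,"ty": 0,"tz": 0,"rx": 0,"ry": 0,"rz": 0},{"tx": 0,"ty": 0,"tz": 0,"rx": 0,"ry": 0,"rz": 0},{"tx": 0,"ty": 0,"tz": 5,"rx": 0,"ry": 0,"rz": 0},{"tx": 0,"ty": 0,"tz": 15,"rx": 0,"ry": 0,"rz": 0},{"tx": 0,"ty": 0,"tz": 30,"rx": 0,"ry": 0,"rz": 0},{"tx": 0,"ty": 0,"tz": 40,"rx": 0,"ry": 0,"rz": 0}], "gripper": 0.65}}

```text
time: 13.3
tool_pos: [525.6, 345.4, 104.1]
tcp_rot: [-3.139, 0.001, 1.612]
contact_force: [0.7, 0.6, 1.1]
grip_width: 32.4
finger_force: 0.0
```

Run:
```python
from h import *
o=bot.get_obs();print(o['time'],o['tool_pos'],o['tcp_rot'],o['grip_width'],o['finger_force'])
m=bot.camera_model('wrist');im=bot.capture('wrist');cv2.imwrite('pics/w5.png',im[:,:,::-1])
```

```text
13.3 [525.57619532 345.36118342 104.12465372] [-3.13909338e+00  1.18498483e-03  1.61173648e+00] 32.39692290541873 0.0
```

View pics/w5.png

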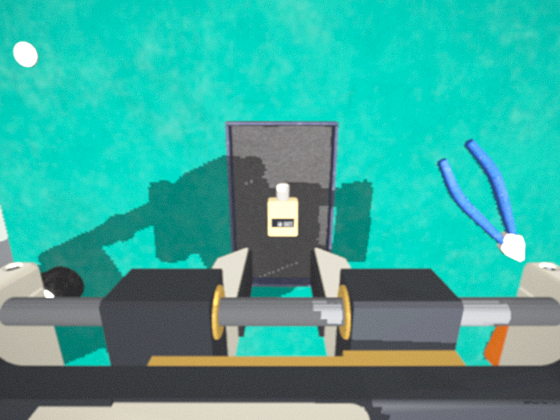

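The piece lies upright in the middle of the tray, at (283,217). Back to the handle.

Request:
{"op": "carry_out", "data": {"plan": [{"tx": 4.3,"ty": -25.9,"tz": 0,"rx": 0,"ry": 0,"rz": 0.1415},{"tx": 4.3,"ty": -25.9,"tz": 0,"rx": 0,"ry": 0,"rz": 0.1415},{"tx": 4.3,"ty": -25.9,"tz": 0,"rx": 0,"ry": 0,"rz": 0.1415},{"tx": 4.3,"ty": -25.9,"tz": 0,"rx": 0,"ry": 0,"rz": 0.1415},{"tx": 4.3,"ty": -25.9,"tz": 0,"rx": 0,"ry": 0,"rz": 0.1415},{"tx": 4.3,"ty": -25.9,"tz": 0,"rx": 0,"ry": 0,"rz": 0.1415},{"tx": 4.3,"ty": -25.9,"tz": 0,"rx": 0,"ry": 0,"rz": 0.1415},{"tx": 4.3,"ty": -25.9,"tz": 0,"rx": 0,"ry": 0,"rz": 0.1415},{"tx": 4.3,"ty": -25.9,"tz": 0,"rx": 0,"ry": 0,"rz": 0.1415},{"tx": 4.3,"ty": -25.9,"tz": 0,"rx": 0,"ry": 0,"rz": 0.1415},{"tx": 4.3,"ty": -25.9,"tz": 0,"rx": 0,"ry": 0,"rz": 0.1415},{"tx": 4.3,"ty": -25.9,"tz": 0,"rx": 0,"ry": 0,"rz": 0.1415}], "gripper": 0.5}}

```text
time: 14.55
tool_pos: [578.6, 34.0, 105.0]
tcp_rot: [-3.141, 0.002, -2.968]
contact_force: [0.4, -0.1, -0.5]
grip_width: 46.2
finger_force: 0.0
```

Request:
{"op": "carry_out", "data": {"plan": [{"tx": 0,"ty": 0,"tz": 0,"rx": 0,"ry": 0,"rz": 0},{"tx": 0,"ty": 0,"tz": 0,"rx": 0,"ry": 0,"rz": 0},{"tx": 0,"ty": 0,"tz": 0,"rx": 0,"ry": 0,"rz": 0}]}}

```text
time: 14.85
tool_pos: [578.0, 35.8, 104.1]
tcp_rot: [3.141, 0.001, -2.975]
contact_force: [0.3, 0.2, -0.1]
grip_width: 46.1
finger_force: 0.0
```

Request:
{"op": "carry_out", "data": {"plan": [{"tx": 0,"ty": -0.8,"tz": -25,"rx": 0,"ry": 0,"rz": 0},{"tx": 0,"ty": 0,"tz": -25,"rx": 0,"ry": 0,"rz": 0},{"tx": 0,"ty": 0,"tz": -14,"rx": 0,"ry": 0,"rz": 0},{"tx": 0,"ty": 0,"tz": -7,"rx": 0,"ry": 0,"rz": 0},{"tx": 0,"ty": 0,"tz": 0,"rx": 0,"ry": 0,"rz": 0},{"tx": 0,"ty": 0,"tz": 0,"rx": 0,"ry": 0,"rz": 0}]}}

```text
time: 15.45
tool_pos: [578.6, 34.4, 33.4]
tcp_rot: [-3.141, 0.001, -2.973]
contact_force: [-0.2, -0.4, 1.0]
grip_width: 46.5
finger_force: 0.0
```

Request:
{"op": "carry_out", "data": {"plan": [{"tx": 0,"ty": 0,"tz": 0,"rx": 0,"ry": 0,"rz": 0},{"tx": 0,"ty": 0,"tz": 0,"rx": 0,"ry": 0,"rz": 0},{"tx": 0,"ty": 0,"tz": 0,"rx": 0,"ry": 0,"rz": 0},{"tx": 0,"ty": 0,"tz": 0,"rx": 0,"ry": 0,"rz": 0},{"tx": 0,"ty": 0,"tz": 0,"rx": 0,"ry": 0,"rz": 0},{"tx": 0,"ty": 0,"tz": 0,"rx": 0,"ry": 0,"rz": 0},{"tx": 0,"ty": 0,"tz": 0,"rx": 0,"ry": 0,"rz": 0},{"tx": 0,"ty": 0,"tz": 0,"rx": 0,"ry": 0,"rz": 0}], "gripper": 0.9}}

```text
time: 16.25
tool_pos: [578.1, 34.3, 32.8]
tcp_rot: [3.142, 0.0, -2.973]
contact_force: [-0.8, 0.5, 3.8]
grip_width: 13.4
finger_force: 30.0
```

Request:
{"op": "carry_out", "data": {"plan": [{"tx": -3,"ty": -0.5,"tz": 0,"rx": 0,"ry": 0,"rz": 0},{"tx": -8,"ty": -1.4,"tz": 0,"rx": 0,"ry": 0,"rz": 0},{"tx": -8,"ty": -1.4,"tz": 0,"rx": 0,"ry": 0,"rz": 0},{"tx": -8,"ty": -1.4,"tz": 0,"rx": 0,"ry": 0,"rz": 0},{"tx": -8,"ty": -1.3,"tz": 0,"rx": 0,"ry": 0,"rz": 0},{"tx": -8,"ty": -1.4,"tz": 0,"rx": 0,"ry": 0,"rz": 0},{"tx": -8,"ty": -1.3,"tz": 0,"rx": 0,"ry": 0,"rz": 0},{"tx": -8,"ty": -1.4,"tz": 0,"rx": 0,"ry": 0,"rz": 0},{"tx": -8,"ty": -1.4,"tz": 0,"rx": 0,"ry": 0,"rz": 0},{"tx": -3,"ty": -0.5,"tz": 0,"rx": 0,"ry": 0,"rz": 0},{"tx": 0,"ty": 0,"tz": 0,"rx": 0,"ry": 0,"rz": 0},{"tx": 0,"ty": 0,"tz": 0,"rx": 0,"ry": 0,"rz": 0}]}}

```text
time: 17.45
tool_pos: [507.1, 22.1, 32.7]
tcp_rot: [3.141, -0.002, -2.973]
contact_force: [-0.8, -0.8, 8.4]
grip_width: 13.5
finger_force: 30.0
```

Request:
{"op": "carry_out", "data": {"plan": [{"tx": -0.7,"ty": -0.1,"tz": 0,"rx": 0,"ry": 0,"rz": 0},{"tx": 0,"ty": 0,"tz": 0,"rx": 0,"ry": 0,"rz": 0},{"tx": 0,"ty": 0,"tz": 0,"rx": 0,"ry": 0,"rz": 0}]}}

```text
time: 17.75
tool_pos: [507.2, 22.1, 32.8]
tcp_rot: [3.142, -0.0, -2.973]
contact_force: [0.4, -0.7, 7.0]
grip_width: 13.7
finger_force: 30.0
```

Request:
{"op": "carry_out", "data": {"plan": [{"tx": -1,"ty": -0.2,"tz": 0,"rx": 0,"ry": 0,"rz": 0},{"tx": 0,"ty": 0,"tz": 0,"rx": 0,"ry": 0,"rz": 0},{"tx": 0,"ty": 0,"tz": 0,"rx": 0,"ry": 0,"rz": 0}]}}

```text
time: 18.05
tool_pos: [506.7, 21.9, 32.8]
tcp_rot: [-3.142, 0.001, -2.973]
contact_force: [3.1, 0.0, 5.2]
grip_width: 13.6
finger_force: 30.0
```

Request:
{"op": "carry_out", "data": {"plan": [{"tx": -0.7,"ty": -0.1,"tz": 0,"rx": 0,"ry": 0,"rz": 0},{"tx": 0,"ty": 0,"tz": 0,"rx": 0,"ry": 0,"rz": 0},{"tx": 0,"ty": 0,"tz": 0,"rx": 0,"ry": 0,"rz": 0}]}}

```text
time: 18.35
tool_pos: [506.1, 21.8, 32.7]
tcp_rot: [-3.141, 0.001, -2.973]
contact_force: [4.1, 0.9, 5.3]
grip_width: 13.7
finger_force: 30.0
```

Request:
{"op": "carry_out", "data": {"plan": [{"tx": -1,"ty": -0.2,"tz": 0,"rx": 0,"ry": 0,"rz": 0},{"tx": 0,"ty": 0,"tz": 0,"rx": 0,"ry": 0,"rz": 0},{"tx": 0,"ty": 0,"tz": 0,"rx": 0,"ry": 0,"rz": 0}]}}

```text
time: 18.65
tool_pos: [505.0, 21.6, 32.7]
tcp_rot: [-3.141, 0.001, -2.973]
contact_force: [4.0, 1.8, 5.9]
grip_width: 13.9
finger_force: 30.0
```

Request:
{"op": "carry_out", "data": {"plan": [{"tx": -1,"ty": -0.2,"tz": 0,"rx": 0,"ry": 0,"rz": 0},{"tx": 0,"ty": 0,"tz": 0,"rx": 0,"ry": 0,"rz": 0},{"tx": 0,"ty": 0,"tz": 0,"rx": 0,"ry": 0,"rz": 0}]}}

```text
time: 18.95
tool_pos: [504.7, 21.5, 32.8]
tcp_rot: [-3.141, 0.002, -2.974]
contact_force: [7.2, 1.3, 3.8]
grip_width: 13.6
finger_force: 30.0
```

Request:
{"op": "carry_out", "data": {"plan": [{"tx": -1,"ty": -0.2,"tz": 0,"rx": 0,"ry": 0,"rz": 0},{"tx": 0,"ty": 0,"tz": 0,"rx": 0,"ry": 0,"rz": 0},{"tx": 0,"ty": 0,"tz": 0,"rx": 0,"ry": 0,"rz": 0}]}}

```text
time: 19.25
tool_pos: [504.6, 21.5, 33.0]
tcp_rot: [-3.141, 0.004, -2.974]
contact_force: [8.6, 2.4, 2.5]
grip_width: 13.5
finger_force: 30.0
```

The front wall is met: position steady, force rising. I ease off, release and lift away.

Request:
{"op": "carry_out", "data": {"plan": [{"tx": 1,"ty": 0.2,"tz": 0,"rx": 0,"ry": 0,"rz": 0},{"tx": 0.5,"ty": 0.1,"tz": 0,"rx": 0,"ry": 0,"rz": 0},{"tx": 0,"ty": 0,"tz": 0,"rx": 0,"ry": 0,"rz": 0}]}}

```text
time: 19.55
tool_pos: [504.7, 21.5, 32.7]
tcp_rot: [-3.141, 0.001, -2.974]
contact_force: [4.9, 0.5, 4.7]
grip_width: 13.9
finger_force: 30.0
```

Request:
{"op": "carry_out", "data": {"plan": [{"tx": 0,"ty": 0,"tz": 0,"rx": 0,"ry": 0,"rz": 0},{"tx": 0,"ty": 0,"tz": 0,"rx": 0,"ry": 0,"rz": 0},{"tx": 0,"ty": 0,"tz": 0,"rx": 0,"ry": 0,"rz": 0},{"tx": 0,"ty": 0,"tz": 0,"rx": 0,"ry": 0,"rz": 0},{"tx": 0,"ty": 0,"tz": 0,"rx": 0,"ry": 0,"rz": 0},{"tx": 0,"ty": 0,"tz": 30,"rx": 0,"ry": 0,"rz": 0},{"tx": 0,"ty": 0,"tz": 45,"rx": 0,"ry": 0,"rz": 0},{"tx": 0,"ty": 0,"tz": 45,"rx": 0,"ry": 0,"rz": 0},{"tx": 0,"ty": 0,"tz": 45,"rx": 0,"ry": 0,"rz": 0},{"tx": 0,"ty": 0,"tz": 25,"rx": 0,"ry": 0,"rz": 0},{"tx": 0,"ty": 0,"tz": 0,"rx": 0,"ry": 0,"rz": 0},{"tx": 0,"ty": 0,"tz": 0,"rx": 0,"ry": 0,"rz": 0}], "gripper": 0.45}}

```text
time: 20.75
tool_pos: [503.9, 21.5, 222.5]
tcp_rot: [3.142, 0.0, -2.973]
contact_force: [-0.3, -0.1, -0.8]
grip_width: 50.4
finger_force: 0.0
```

Run:
```python
from h import *
o=bot.get_obs();print(o['time'],o['tool_pos'],o['grip_width'],o['finger_force'])
m=bot.camera_model('wrist');im=bot.capture('wrist')[:,:,::-1].copy();cv2.imwrite('pics/w6.png',im)
H,S,V=cv2.split(cv2.cvtColor(im,cv2.COLOR_BGR2HSV))
def roi(mask,x0,x1,y0,y1):
    r=np.zeros_like(mask);r[y0:y1,x0:x1]=mask[y0:y1,x0:x1];return r
c=blobs(roi((S<60)&(V>130),180,382,150,225),300)[0];print('plate',rect(m,c,26))
c=blobs(roi((H>105)&(H<130)&(S>120),160,400,140,280),300)[0];print('case',rect(m,c,27))
```

```text
20.75 [503.8565848   21.54999547 222.48314246] 50.37714138213676 0.0
plate ((503.89678955078125, 19.692169189453125), (72.78114318847656, 222.8194580078125), 9.602555274963379)
case ((533.9683837890625, 29.636825561523438), (148.85565185546875, 247.69265747070312), 9.613492965698242)
```

View pics/w6.png

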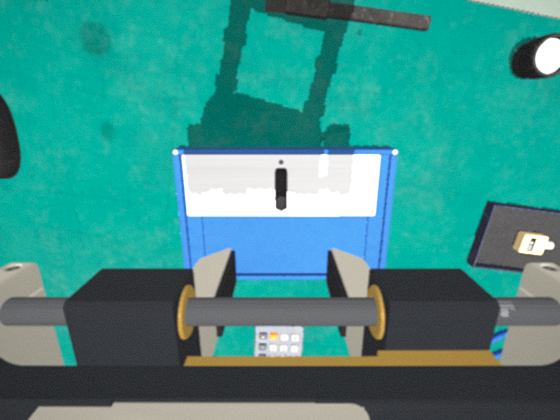

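The cover is home: its front edge is against the front wall at row 153 and the handle is at (281,189). The beige piece is in the tray at (533,243), and nothing else has moved.

```bash
python3 -c "
from plant import bot
print(bot.close_job())"
```

```text
the job is handed in; nothing more can be done
None
```

The job is handed in (no verdict was returned): the beige piece is flat and released on the tray foam, the cover is fully home against the front wall, and as far as the last picture shows nothing else was disturbed; the grey pieces are now hidden under the cover and were not re-checked after closing.

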